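# Clip the request card to its stand

## Task

Take the spring clip off its low rest by squeezing its two handles, and clip it over the top edge of the upright stand that carries the white card, near the middle of that edge, so that it holds card and board together. Put it well down over the edge, upright and square to the board; the other stand, without a card, stays empty.

Things in the scene. Friction and masses are not known exactly. Their poses are not given: they have to be found in the camera images.
- clip: Steel spring clip like a big clothes peg, 90 g, 34 mm wide, jaws down, handles up. Origin on the hinge axis: y along the hinge, z up, x the squeezing direction; both sides alike. Jaws reach 40 mm below the origin; centre of the round pads 36 mm below. The hinge's underside, which stops on an edge pushed fully in, is 8 mm below. At the start the origin is 73 mm above the table.
- clip_handles (a point): Point midway between the clip's two handles, 28 mm above the hinge; axes as the clip's. The flat handles rise from 4 to 46 mm above the hinge and splay: 49 mm over the outsides at the top. Squeezed along x they stop upright and parallel, 20 mm over the outsides, with the jaws fully open. About 9 N squeezes them at this height; 15 to 20 N holds well.
- clip_jaw_a (a joint): Opening angle of one jaw (the other moves equally): 0 at rest, pads 5 mm apart; 0.33 rad fully open, pads about 27 mm apart; about 0.08 rad when clipped on card and board.
- clip_rest: Fixed low rest: foot 50 x 90 x 12 mm, on it a steel plate 4 mm thick (x) and 80 mm wide (y) whose top edge is 65 mm above the table. Origin on the table under its middle. The clip sits loosely astride the plate at the start and lifts straight off once squeezed.
- card_stand: Stand with the card: fixed foot 70 x 150 x 12 mm, an upright dark grey board 150 mm wide with a white card 124 mm wide on its front, together 11 mm thick. Both top edges are 110 mm above the table. Origin on the table under the board; x the board's normal (card on the -x side, facing the robot), y along the top edge, z up. Middle of the top edge: x 0, y 0, z 110 mm.
- bare_stand: The same stand without a card: only the dark grey board, 7 mm thick. Same size and axes. It stays empty.

How it is judged:
At the end, for the whole second after the job is handed in: Clip released, at rest, gripping card and board: hinge within 15 mm of the board's plane, within 25 mm of the middle of the top edge, 3 to 26 mm above the edge (8 is fully down); upright within 15 degrees, square within 11 degrees; jaws held open 0.03 to 0.15 rad, pressing over 1 N (x of clip in the frame of card_stand between -0.015 and 0.015 m and y of clip in the frame of card_stand between -0.025 and 0.025 m and z of clip in the frame of card_stand between 0.113 and 0.136 m and angle between clip's own z axis and vertical below 0.26 rad and angle between the y axis of clip and the y axis of card_stand, either way round below 0.2 rad and value of joint clip_jaw_a between 0.03 and 0.15 rad and contact force between clip and card_stand above 1 N and linear speed of clip below 0.02 m/s); the robot touches nothing.
It also fails if it takes over 38 s, if anything falls off the work surface, if the arm or the gripper's body presses on something with over 40 N, if the wrist force passes 120 N, or if a joint passes its speed limit or range.

## Robot

A 7-joint arm with a two-finger parallel gripper is mounted at the origin on a cart in front of the work surface, level with it; the furniture and walls round the work are solid. World frame = base frame: x ahead of the robot, y to its left, z up, the work surface at z = 0. Lengths are in m, angles in rad, forces in N, time in s.
With the tool pointing down it reaches from about 0.425 to 0.875 m from the base axis. Payload 4.7 kg.
Tool frame: the origin (TCP) lies midway between the tips of the shut fingers; the grasp point (between the pads) lies 19 mm behind it; y points along the fingers, z is the direction in which the jaws open and shut, and the axes are right-handed (so a half turn about y gives the same grasp; the last joint's range is limited). The gripper opens to 87 mm and grips with 3 to 60 N. Pads are 19 mm wide; open, the fingers measure 117 mm over their backs; the gripper's body (75 mm by 190 mm) begins 51 mm behind the grasp point.
Start: joints at [1.216, 0.321, -0.07, 1.45, 0.023, 1.371, -0.057], TCP at [0.234, -0.606, 0.223] pointing down, gripper open.
Joint ranges: [-2.86, 2.86], [-0.3, 2.09], [-1.38, 1.24], [0.06, 2.45], [-1.56, 4.7], [0.09, 2.05], [-2.69, 2.69]. Speed limits (rad/s): [2.57, 2.57, 3.14, 3.14, 3.14, 3.14, 3.14].

## Interface

Orientations are given as a rotation vector (axis times angle).
In Python, from bench import ctrl gives the robot as it stands.
- The arm moves only by the tool play_rows, never from a script. Its arguments are lists of equal length, an entry for each row: "translation": the shift along the tool's x, y, z in mm, a list of three; "turn": the turn, a rotation vector about the tool's x, y, z in rad, a list of three; "fingers": the opening, from -1 (shut) to 1 (fully open), so that 0 is half open. In form: {"translation": [[dx, dy, dz], ...], "turn": [[wx, wy, wz], ...], "fingers": [fingers, ...]}. A call has exactly 10 rows; each row shifts and turns the commanded pose from where the row before left it, along the tool's axes as they then stand; what a row does not reach is not made up. A row lasts 1/12 s, in which the tool goes at most 41.7 mm and 7.16 degrees, less where a joint would pass 70% of its speed; a pose out of reach is approached as far as the arm can. A call with a gripper value outside its range is refused whole. The fingers move at their own pace and stop on an object; "grip_force" is the grip in N (left out, the last holds). Time passes only in rows, so rows that do not move let the fingers close, or fill a call up. It gives the time, the measured TCP pose, the force and the opening at its end, in the units of the state.
- ctrl.get_state(): the state, without advancing time (a new reading comes with each control period).
- ctrl.get_image(name): name is "scene" or "top"; returns the picture (420x560x3 uint8, blue, green, red); there is no depth.
- ctrl.camera_info(name): a dict with "camera_matrix" (3x3 intrinsics, pixels), "k1" (the pictures are not rectified: a ray, as slopes to the right and down, at radius r is drawn at 1 + k1 r^2 times it, then the intrinsics apply), "R" (3x3) and "t" (3): a world point X has camera coordinates R X + t. Camera axes: x right, y down, z forward; pixel columns grow to the right and rows downward; lengths in m; the calibration is good to about 2 mm. A picture is of the moment at which its call begins. camera_info takes no time and is no camera call.
- ctrl.close_job(): hands the job in, once; it reports no verdict.
The state is a dict: "time": time; "joint_positions": joint angles; "qd": joint speeds; "joint_torque": joint torques, N m; "position": TCP position; "tool_rot": TCP orientation; "ft_force": force on the tool from outside, world axes, zero at the start; "torque": the same for the moment, N m; "grip_width": opening from 0.0 (shut) to 1.0 (fully open).
Only numpy, scipy, OpenCV 4.12 (cv2) and the standard library are available. Lean on these libraries where they do the work, as an engineer would, in place of code of your own. Each camera call takes 0.05 s, during which the arm holds its last target.

## Working session

There is one attempt and no reset: what is moved stays moved. The work goes in short steps, Python scripts to look and compute and a tool call to move; the robot and the scene stay as the last step left them, time stands still between calls to the robot, and variables do not carry over. Pictures are saved under pics/ and viewed, and the job is handed in when it is done.

Besides the shell and the picture viewer there is one more tool, called after "Request:" as name(argument=value, ...) on one line, values as JSON. play_rows: Moves the arm, as the interface text tells. Its arguments: {"type":"object","properties":{"translation":{"type":"array"},"turn":{"type":"array"},"fingers":{"type":"array"},"grip_force":{"type":"number"}},"required":["translation","turn","fingers"]}

```bash
ls; mkdir -p pics
python3 - <<'E'
from bench import ctrl
import cv2,numpy as np
s=ctrl.get_state()
for k,v in s.items(): print(k,np.round(v,4))
for n in("scene","top"):
    cv2.imwrite(f"pics/{n}0.png",ctrl.get_image(n)); i=ctrl.camera_info(n); print(n,i)
E
```

```text
pics
time 0.0
joint_positions [ 1.2161  0.3218 -0.0701  1.4517  0.0226  1.3708 -0.0569]
qd [ 0.0008  0.0003 -0.0003  0.0001  0.0005 -0.0002  0.0002]
joint_torque [ 5.00000e-04 -4.91292e+01 -4.03700e-01 -3.12525e+01 -6.40000e-02
  4.39000e-02  2.00000e-04]
position [ 0.2341 -0.6058  0.2215]
tool_rot [-0.3773  2.0221 -2.0183]
ft_force [-0.4341  0.7438  0.3511]
torque [-0.0081  0.0171 -0.0112]
grip_width 0.9988
scene {'camera_matrix': array([[435.67952018,   0.        , 286.19811622],
       [  0.        , 435.67952018, 204.20847619],
       [  0.        ,   0.        ,   1.        ]]), 'k1': -0.12755990920715568, 'R': array([[-0.58813194, -0.80875301,  0.00440368],
       [-0.63387017,  0.45756029, -0.62357613],
       [ 0.50230412, -0.3695364 , -0.78175023]]), 't': array([0.27995546, 0.41088136, 0.66127347])}
top {'camera_matrix': array([[486.67479818,   0.        , 286.04808688],
       [  0.        , 486.67479818, 214.70472794],
       [  0.        ,   0.        ,   1.        ]]), 'k1': 0.00012928771760627986, 'R': array([[-0.10491899, -0.99446334,  0.00588864],
       [-0.97137717,  0.1012108 , -0.21490177],
       [ 0.21311594, -0.02826737, -0.97661792]]), 't': array([0.00168162, 0.53545561, 0.82861395])}
```

View pics/scene0.png

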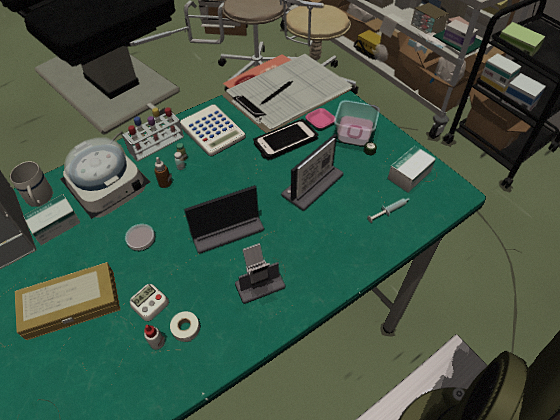

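View pics/top0.png

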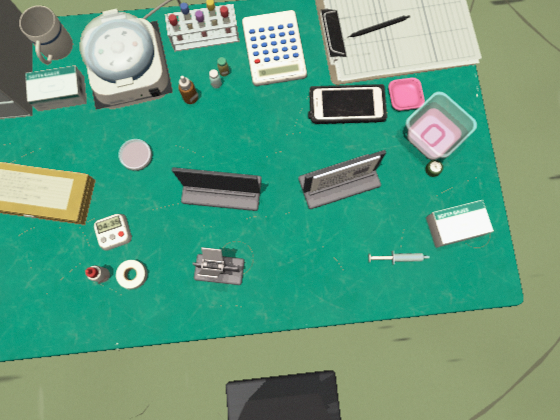

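```bash
cat > h.py <<'E'
import numpy as np,cv2
from bench import ctrl
def ray(n,uv):
    i=ctrl.camera_info(n);K=i["camera_matrix"];k=i["k1"]
    p=np.array([(uv[0]-K[0,2])/K[0,0],(uv[1]-K[1,2])/K[1,1]])
    q=p.copy()
    for _ in range(20): q=p/(1+k*(q@q))
    R=i["R"];t=i["t"]
    return -R.T@t, R.T@np.array([q[0],q[1],1])
def onz(n,uv,z):
    c,d=ray(n,uv); return c+d*(z-c[2])/d[2]
def two(a,b):
    c1,d1=ray("top",a);c2,d2=ray("scene",b)
    A=np.stack([d1,-d2],1);s=np.linalg.lstsq(A,c2-c1,rcond=None)[0]
    p,q=c1+s[0]*d1,c2+s[1]*d2
    return (p+q)/2,np.linalg.norm(p-q)
def proj(n,X):
    i=ctrl.camera_info(n);c=i["R"]@np.asarray(X,float)+i["t"];x=c[:2]/c[2]
    x=x*(1+i["k1"]*(x@x));K=i["camera_matrix"];return np.array([K[0,0]*x[0]+K[0,2],K[1,1]*x[1]+K[1,2]])
def crop(img,x0,y0,x1,y1,s,name):
    c=cv2.resize(img[y0:y1,x0:x1],None,fx=s,fy=s,interpolation=cv2.INTER_CUBIC)
    cv2.imwrite("pics/"+name,c)
E
python3 - <<'E'
from h import *
t=cv2.imread("pics/top0.png");s=cv2.imread("pics/scene0.png")
crop(t,165,140,395,300,3.4,"t_crop.png")
crop(s,175,130,355,305,3.4,"s_crop.png")
E
```

```text
(no output)
```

View pics/t_crop.png

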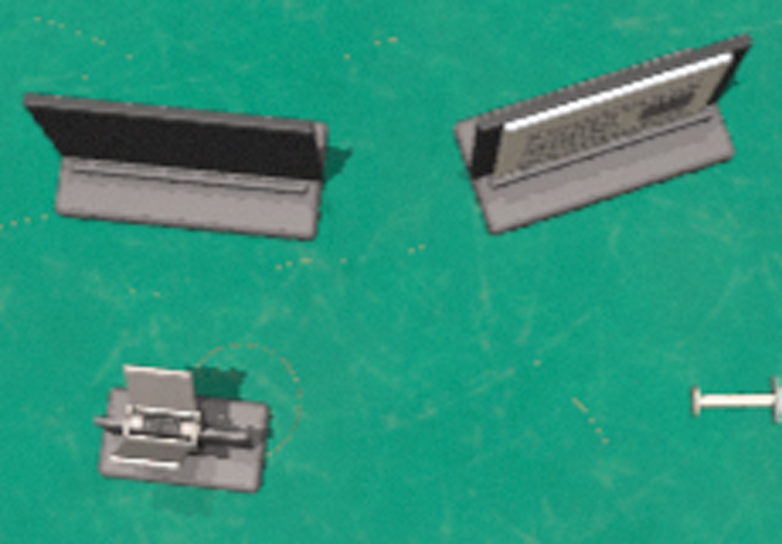

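View pics/s_crop.png

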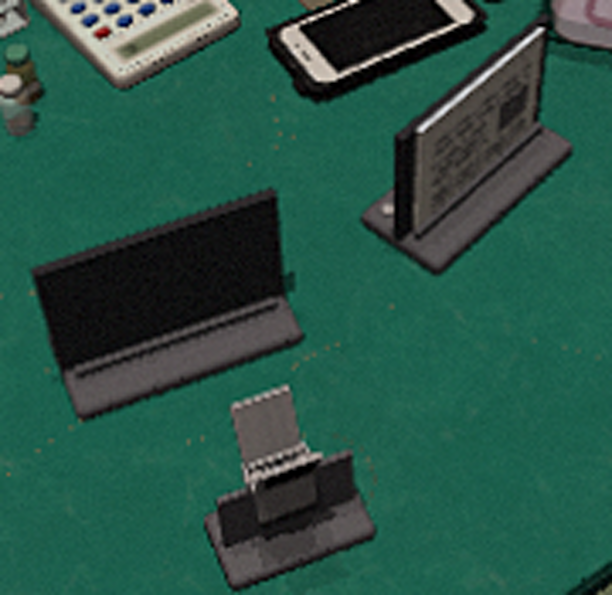

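Run:
```python
from h import *
T=lambda p:(p[0]/3.4+165,p[1]/3.4+140)
S=lambda p:(p[0]/3.4+175,p[1]/3.4+130)
def show(name,n,p,z): 
    X=onz(n,(T if n=="top" else S)(p),z); print(name,n,np.round(X*1000,1)); return X
ang=lambda a,b:np.degrees(np.arctan2(*(b-a)[1::-1]))
a=show("board back L","top",(478,123),.11);b=show("board back R","top",(748,36),.11);print(np.linalg.norm(a-b),ang(b,a),(a+b)/2)
a=show("card front L","top",(507,128),.11);b=show("card front R","top",(732,57),.11);print(np.linalg.norm(a-b),ang(b,a),(a+b)/2)
a=show("foot FL","top",(493,235),.012);b=show("foot FR","top",(733,159),.012);c=show("foot BL","top",(456,125),.012);print(np.linalg.norm(a-b),ang(b,a),np.linalg.norm(a-c),"foot centre",(b+c)/2)
print(two(T((478,123)),S((397,130))),two(T((748,36)),S((543,17))))
a=show("card front L","scene",(417,133),.11);b=show("card front R","scene",(543,32),.11);print(np.linalg.norm(a-b),ang(b,a),(a+b)/2)
print("clip")
P=[show("h","top",p,.119) for p in [(125,367),(192,373),(110,460),(178,468)]]
print("mid",np.mean(P,0),"w",np.linalg.norm(P[0]-P[1]),np.linalg.norm(P[2]-P[3]),"splay",np.linalg.norm(P[0]-P[2]),ang(P[1],P[0]),ang(P[3],P[2]))
a=show("h far","scene",(233,406),.119);b=show("h far","scene",(291,387),.119);print(ang(b,a))
a=show("plate L","top",(97,422),.065);b=show("plate R","top",(250,439),.065);print(np.linalg.norm(a-b),ang(b,a),(a+b)/2)
a=show("foot FL","top",(100,473),.012);b=show("foot FR","top",(262,492),.012);c=show("foot BR","top",(270,404),.012);print(np.linalg.norm(a-b),ang(b,a),np.linalg.norm(b-c),"centre",(a+c)/2)
a=show("bl","top",(25,95),.11);b=show("br","top",(325,122),.11);print("bare",a,b,np.linalg.norm(a-b),ang(b,a))
```

```text
board back L top [586.3 -93.8 110. ]
board back R top [ 618.6 -238.7  110. ]
0.14848818952757326 102.57613105391286 [ 0.60246712 -0.16624587  0.11      ]
card front L top [ 582.1 -108.3  110. ]
card front R top [ 608.1 -228.8  110. ]
0.12325503762607462 102.1848765365445 [ 0.59512113 -0.16851094  0.11      ]
foot FL top [ 549.  -102.5   12. ]
foot FR top [ 579.1 -244.4   12. ]
foot BL top [615.6 -88.9  12. ]
0.14501028554824952 101.99269989113508 0.06802779091582777 foot centre [ 0.59735518 -0.16660967  0.012     ]
(array([ 0.58503878, -0.09321298,  0.1149451 ]), np.float64(0.0005425150633754302)) (array([ 0.62114068, -0.24074321,  0.10233942]), np.float64(0.00019978322677542866))
card front L scene [ 579.8 -104.3  110. ]
card front R scene [ 604.  -225.5  110. ]
0.12353594719833534 101.27499016133751 [ 0.59188039 -0.16489287  0.11      ]
clip
h top [477.6  93.3 119. ]
h top [471.2  60.9 119. ]
h top [433.  103.6 119. ]
h top [425.7  71.2 119. ]
mid [0.45184841 0.08226979 0.119     ] w 0.033049600996633954 0.03326005754340787 splay 0.045799981648887544 78.87735773729372 77.3440220039972
h far scene [473.8  95.8 119. ]
h far scene [466.   64.6 119. ]
75.86826658133067
plate L top [459.3 118.   65. ]
plate R top [442.2  39.7  65. ]
0.08011206525713759 77.68745890320884 [0.45074557 0.07882234 0.065     ]
foot FL top [438.3 127.2  12. ]
foot FR top [418.7  39.8  12. ]
foot BR top [466.4  31.3  12. ]
0.08951785364313519 77.3735399346239 0.048445433145622864 centre [0.4523506 0.0792502 0.012    ]
bl top [625.2 136.2 110. ]
br top [594.9 -15.8 110. ]
bare [0.62522634 0.13619342 0.11      ] [ 0.59492544 -0.01579292  0.11      ] 0.1549773952962336 78.72500342231545
```

```bash
cat >> h.py <<'E'
from scipy.spatial.transform import Rotation as Ro
def plan(P,az,N=1):
    """to TCP P (m), tool y down, tool z at azimuth az deg: total shift in tool axes (mm) & turn"""
    s=ctrl.get_state();R=Ro.from_rotvec(s["tool_rot"]);M=R.as_matrix()
    z=np.array([np.cos(np.radians(az)),np.sin(np.radians(az)),0]);y=np.array([0,0,-1.])
    G=np.stack([np.cross(y,z),y,z],1)
    w=(R.inv()*Ro.from_matrix(G)).as_rotvec()
    d=np.asarray(P)-s["position"]
    print("t",s["time"],"pos",np.round(s["position"]*1e3,1),"F",np.round(s["ft_force"],1),"grip",round(s["grip_width"],3))
    print("axes(cols)\n",np.round(M,3)); print("d world mm",np.round(d*1e3,1)," in tool now",np.round(M.T@d*1e3,1)," in tool goal axes",np.round(G.T@d*1e3,1)," turn",np.round(w,4))
E
python3 - <<'E'
from h import *
plan([.48,-.30,.22],-12.3); plan([.48,-.30,.22],180-12.3)
E
```

```text
t 0.1 pos [ 234.1 -605.8  221.6] F [1.  0.4 0.1] grip 1.0
axes(cols)
 [[-0.933 -0.001  0.361]
 [-0.361  0.002 -0.933]
 [ 0.    -1.    -0.002]]
d world mm [245.9 305.8  -1.6]  in tool now [-339.6    1.9 -196.6]  in tool goal axes [-351.2    1.6  175.1]  turn [ 1.700e-03 -9.873e-01 -8.000e-04]
t 0.1 pos [ 234.1 -605.8  221.6] F [1.  0.4 0.1] grip 1.0
axes(cols)
 [[-0.933 -0.001  0.361]
 [-0.361  0.002 -0.933]
 [ 0.    -1.    -0.002]]
d world mm [245.9 305.8  -1.6]  in tool now [-339.6    1.9 -196.6]  in tool goal axes [ 351.2    1.6 -175.1]  turn [9.0000e-04 2.1543e+00 1.9000e-03]
```

Request:
play_rows(translation=[[-20,0,-12],[-36,0,-21],[-36,0,-21],[-36,0,-21],[-36,0,-21],[-36,0,-21],[-36,0,-21],[-36,0,-21],[-36,0,-21],[-20,0,-12]], turn=[[0,0,0],[0,0,0],[0,0,0],[0,0,0],[0,0,0],[0,0,0],[0,0,0],[0,0,0],[0,0,0],[0,0,0]], fingers=[1,1,1,1,1,1,1,1,1,1], grip_force=18)

```text
time: 0.93
position: [0.4741, -0.3034, 0.2225]
tool_rot: [-0.381, 2.018, -2.014]
ft_force: [-0.4, 0.6, 0.1]
grip_width: 1.002
```

Request:
play_rows(translation=[[0,0,0],[0,0,0],[0,0,0],[0,0,0],[0,0,0],[0,0,0],[0,0,0],[0,0,0],[0,0,0],[0,0,0]], turn=[[0,-0.1,0],[0,-0.1,0],[0,-0.1,0],[0,-0.1,0],[0,-0.1,0],[0,-0.1,0],[0,-0.1,0],[0,-0.1,0],[0,-0.1,0],[0,-0.087,0]], fingers=[1,1,1,1,1,1,1,1,1,1])

```text
time: 1.77
position: [0.4706, -0.3089, 0.222]
tool_rot: [-1.103, 1.363, -1.362]
ft_force: [-0.2, -0.2, 0.4]
grip_width: 0.999
```

Run:
```python
from h import *
plan([.450,.084,.180],-12.3); print(ctrl.get_state()["joint_positions"])
```

```text
t 1.7667 pos [ 470.6 -308.9  222. ] F [-0.2 -0.2  0.4] grip 0.999
axes(cols)
 [[-0.209 -0.001  0.978]
 [-0.978  0.    -0.209]
 [-0.    -1.    -0.001]]
d world mm [-20.6 392.9 -42. ]  in tool now [-379.9   42.2 -102.1]  in tool goal axes [-379.5   42.  -103.9]  turn [ 0.001   0.0045 -0.0003]
[ 0.88497042  0.15876937 -0.39034698  1.66041118  0.06190347  1.33561365
  0.27440105]
```

Request:
play_rows(translation=[[-20,0,-5],[-40,0,-11],[-40,0,-11],[-40,0,-11],[-40,0,-11],[-40,0,-11],[-40,0,-11],[-40,0,-11],[-40,0,-11],[-40,0,-11]], turn=[[0,0.0045,0],[0,0,0],[0,0,0],[0,0,0],[0,0,0],[0,0,0],[0,0,0],[0,0,0],[0,0,0],[0,0,0]], fingers=[1,1,1,1,1,1,1,1,1,1])

```text
time: 2.6
position: [0.4513, 0.0863, 0.2224]
tool_rot: [-1.098, 1.369, -1.37]
ft_force: [1.0, -0.6, -0.9]
grip_width: 0.999
```

Run:
```python
from h import *
plan([.450,.084,.140],-12.3)
```

```text
t 2.6 pos [451.3  86.3 222.4] F [ 1.  -0.6 -0.9] grip 0.999
axes(cols)
 [[-0.218  0.     0.976]
 [-0.976 -0.001 -0.218]
 [ 0.001 -1.     0.   ]]
d world mm [ -1.3  -2.3 -82.4]  in tool now [ 2.4 82.4 -0.8]  in tool goal axes [ 2.5 82.4 -0.8]  turn [-0.0004 -0.0051  0.0009]
```

Request:
play_rows(translation=[[0,10,0],[0,16,0],[0,16,0],[0,16,0],[0,14,0],[0,10,0],[0,0,0],[0,0,0],[0,0,0],[0,0,0]], turn=[[0,0,0],[0,0,0],[0,0,0],[0,0,0],[0,0,0],[0,0,0],[0,0,0],[0,0,0],[0,0,0],[0,0,0]], fingers=[1,1,1,1,1,1,1,1,1,1])

```text
time: 3.43
position: [0.4528, 0.0845, 0.1414]
tool_rot: [-1.096, 1.368, -1.37]
ft_force: [0.8, 0.7, 0.2]
grip_width: 1.003
```

Run:
```python
from h import *
plan([.450,.084,.082],-12.3)
t=ctrl.get_image("top");s=ctrl.get_image("scene")
p=ctrl.get_state()["position"];print(proj("top",p),proj("scene",p))
crop(t,150,160,330,300,4,"t1.png");crop(s,175,170,355,305,4,"s1.png")
```

```text
t 3.4333 pos [452.8  84.5 141.4] F [0.8 0.7 0.2] grip 1.003
axes(cols)
 [[-0.218  0.002  0.976]
 [-0.976 -0.    -0.218]
 [-0.    -1.     0.002]]
d world mm [ -2.8  -0.5 -59.4]  in tool now [ 1.1 59.4 -2.8]  in tool goal axes [ 1.1 59.4 -2.7]  turn [-0.0016 -0.005  -0.0003]
[206.03542442 260.54718835] [254.76365549 247.57516985]
```

View pics/t1.png

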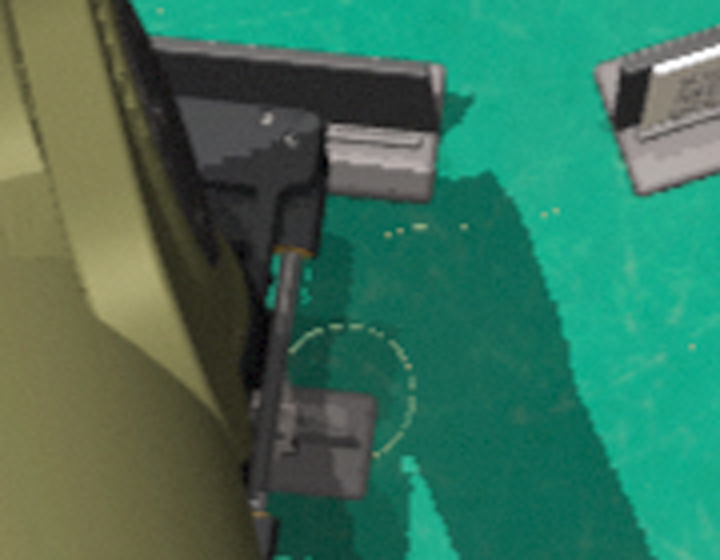

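View pics/s1.png

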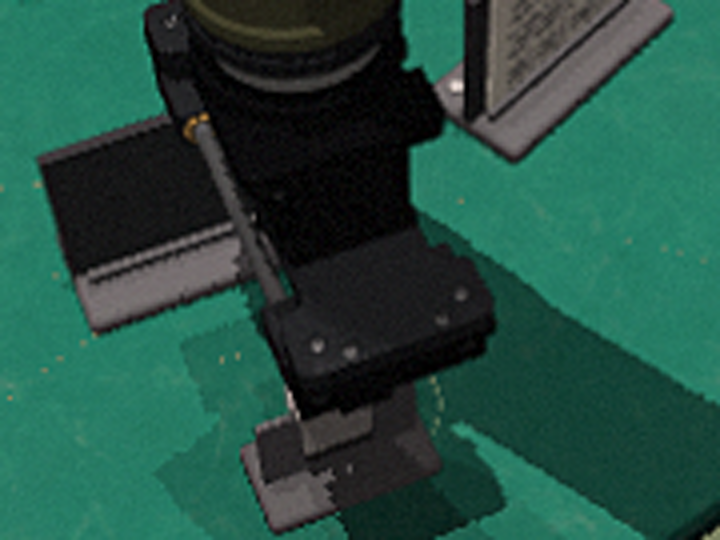

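Request:
play_rows(translation=[[1,5,-1.5],[0,10,0],[0,10,0],[0,10,0],[0,10,0],[0,8,0],[0,6,0],[0,0,0],[0,0,0],[0,0,0]], turn=[[0,-0.005,0],[0,0,0],[0,0,0],[0,0,0],[0,0,0],[0,0,0],[0,0,0],[0,0,0],[0,0,0],[0,0,0]], fingers=[1,1,1,1,1,1,1,1,1,1])

```text
time: 4.37
position: [0.4508, 0.084, 0.0818]
tool_rot: [-1.1, 1.365, -1.365]
ft_force: [0.5, -1.0, -0.3]
grip_width: 0.998
```

Run:
```python
from h import *
plan([.450,.084,.082],-12.3)
s=ctrl.get_image("scene")
crop(s,175,170,355,305,4,"s2.png")
```

```text
t 4.3667 pos [450.8  84.   81.8] F [ 0.5 -1.  -0.3] grip 0.998
axes(cols)
 [[-0.213  0.001  0.977]
 [-0.977  0.    -0.213]
 [-0.    -1.     0.001]]
d world mm [-0.8  0.   0.2]  in tool now [ 0.1 -0.2 -0.8]  in tool goal axes [ 0.1 -0.2 -0.8]  turn [-0.0005  0.0003 -0.0002]
```

View pics/s2.png

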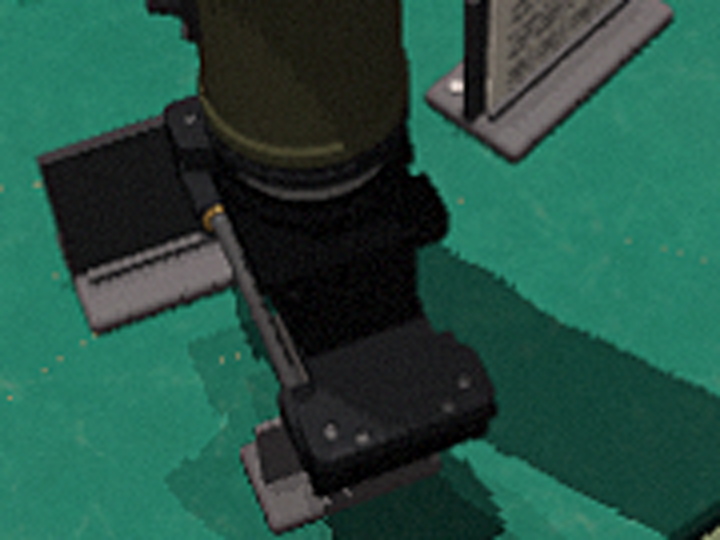

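Request:
play_rows(translation=[[0,0,0],[0,0,0],[0,0,0],[0,0,0],[0,0,0],[0,0,0],[0,0,0],[0,0,0],[0,0,0],[0,0,0]], turn=[[0,0,0],[0,0,0],[0,0,0],[0,0,0],[0,0,0],[0,0,0],[0,0,0],[0,0,0],[0,0,0],[0,0,0]], fingers=[0,-1,-1,-1,-1,-1,-1,-1,-1,-1], grip_force=18)

```text
time: 5.25
position: [0.4534, 0.0837, 0.0841]
tool_rot: [-1.096, 1.361, -1.368]
ft_force: [-0.1, -2.1, 15.6]
grip_width: 0.328
```

Run:
```python
from h import *
plan([.450,.084,.182],-12.3)
```

```text
t 5.25 pos [453.4  83.7  84.1] F [-0.1 -2.1 15.6] grip 0.328
axes(cols)
 [[-0.213  0.005  0.977]
 [-0.977 -0.001 -0.213]
 [-0.    -1.     0.006]]
d world mm [-3.4  0.3 97.9]  in tool now [  0.4 -97.9  -2.8]  in tool goal axes [  0.4 -97.9  -3.3]  turn [-0.0055  0.     -0.0003]
```

Request:
play_rows(translation=[[0,0,0],[0,0,0],[0,0,0],[0,0,0],[0,0,0],[0,0,0],[0,0,0],[0,0,0],[0,0,0],[0,0,0]], turn=[[0,0,0],[0,0,0],[0,0,0],[0,0,0],[0,0,0],[0,0,0],[0,0,0],[0,0,0],[0,0,0],[0,0,0]], fingers=[-1,-1,-1,-1,-1,-1,-1,-1,-1,-1])

```text
time: 6.08
position: [0.452, 0.0841, 0.0844]
tool_rot: [-1.099, 1.363, -1.367]
ft_force: [-4.9, -2.3, 19.2]
grip_width: 0.228
```

Run:
```python
from h import *
plan([.450,.084,.182],-12.3)
s=ctrl.get_image("scene")
t=ctrl.get_image("top")
crop(s,175,170,355,305,4,"s3.png")
crop(t,150,160,330,300,4,"t3.png")
```

```text
t 6.0833 pos [452.   84.1  84.4] F [-4.9 -2.3 19.2] grip 0.228
axes(cols)
 [[-0.213  0.002  0.977]
 [-0.977 -0.001 -0.213]
 [ 0.001 -1.     0.003]]
d world mm [-2.  -0.1 97.6]  in tool now [  0.5 -97.6  -1.7]  in tool goal axes [  0.5 -97.6  -1.9]  turn [-0.0025  0.0002  0.0006]
```

View pics/s3.png

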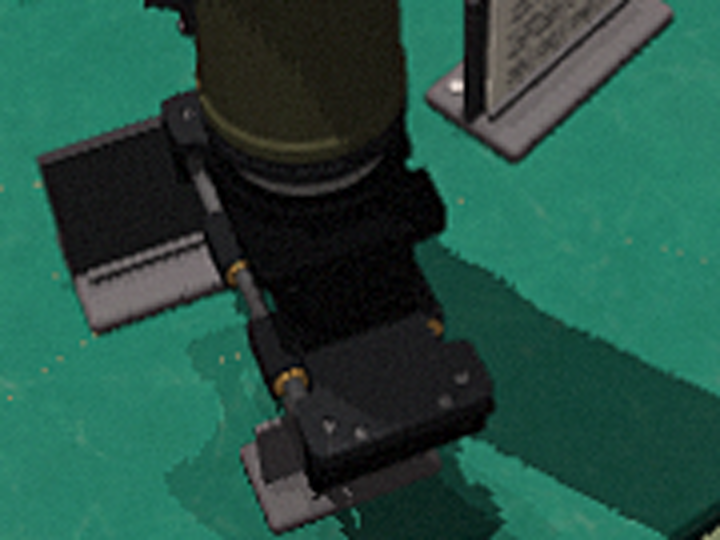

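View pics/t3.png

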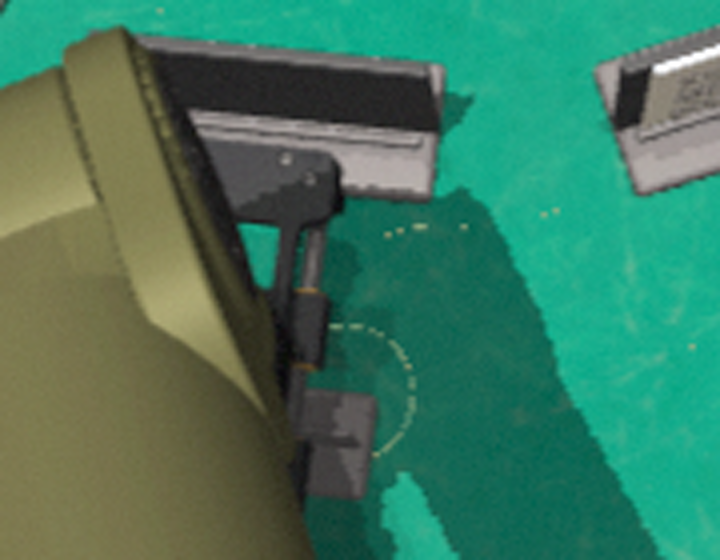

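Request:
play_rows(translation=[[0,-3,0],[0,-5,0],[0,-8,0],[0,-10,0],[0,-15,0],[0,-20,0],[0,-25,0],[0,-25,0],[0,-15,0],[0,-5,0]], turn=[[0,0,0],[0,0,0],[0,0,0],[0,0,0],[0,0,0],[0,0,0],[0,0,0],[0,0,0],[0,0,0],[0,0,0]], fingers=[-1,-1,-1,-1,-1,-1,-1,-1,-1,-1])

```text
time: 7.02
position: [0.452, 0.0842, 0.2158]
tool_rot: [-1.096, 1.362, -1.368]
ft_force: [0.2, -0.4, -0.9]
grip_width: 0.226
```

Run:
```python
from h import *
plan([.5975,-.1657,.205],12)
s=ctrl.get_image("scene")
t=ctrl.get_image("top")
crop(s,175,140,355,275,4,"s4.png")
crop(t,150,160,330,300,4,"t4.png")
```

```text
t 7.0167 pos [452.   84.2 215.8] F [ 0.2 -0.4 -0.9] grip 0.226
axes(cols)
 [[-0.213  0.005  0.977]
 [-0.977 -0.    -0.213]
 [-0.001 -1.     0.005]]
d world mm [ 145.5 -249.9  -10.8]  in tool now [213.2  11.6 195.3]  in tool goal axes [274.7  10.8  90.4]  turn [-5.000e-03 -4.239e-01  4.000e-04]
```

View pics/s4.png

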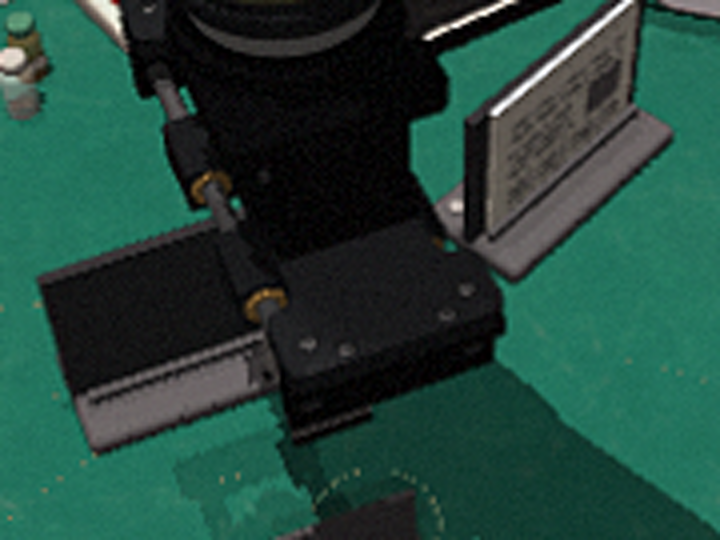

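View pics/t4.png

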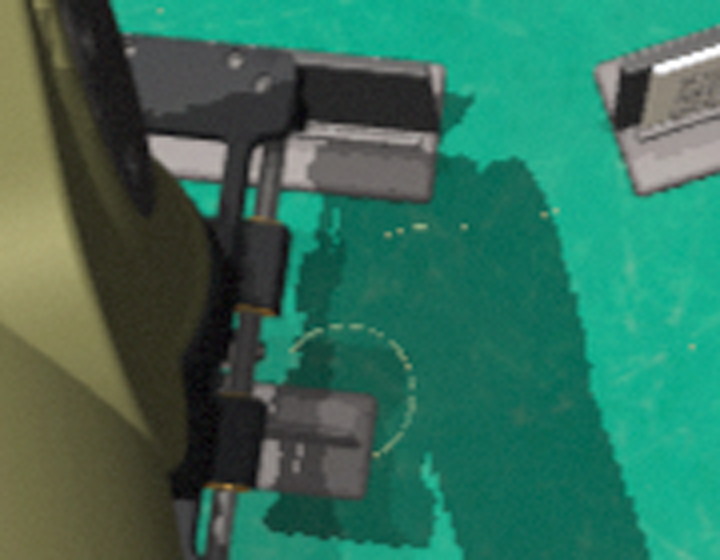

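Request:
play_rows(translation=[[8,0,8],[18,0,16],[24,0,22],[26,0,24],[28,0,26],[28,0,26],[28,0,26],[24,0,22],[18,0,16],[10,0,10]], turn=[[0,0,0],[0,0,0],[0,0,0],[0,0,0],[0,0,0],[0,0,0],[0,0,0],[0,0,0],[0,0,0],[0,0,0]], fingers=[-1,-1,-1,-1,-1,-1,-1,-1,-1,-1])

```text
time: 7.95
position: [0.5964, -0.1703, 0.2092]
tool_rot: [-1.101, 1.372, -1.367]
ft_force: [-0.5, -1.2, -1.2]
grip_width: 0.227
```

Request:
play_rows(translation=[[0,0,0],[0,0,0],[0,0,0],[0,0,0],[0,0,0],[0,0,0],[0,0,0],[0,0,0],[0,0,0],[0,0,0]], turn=[[0,-0.05,0],[0,-0.055,0],[0,-0.055,0],[0,-0.055,0],[0,-0.055,0],[0,-0.055,0],[0,-0.05,0],[0,-0.05,0],[0,0,0],[0,0,0]], fingers=[-1,-1,-1,-1,-1,-1,-1,-1,-1,-1])

```text
time: 8.78
position: [0.5961, -0.1657, 0.2106]
tool_rot: [-1.302, 1.056, -1.052]
ft_force: [-0.4, -0.2, -1.6]
grip_width: 0.225
```

Run:
```python
from h import *
plan([.5984,-.1646,.205],12)
s=ctrl.get_image("scene")
t=ctrl.get_image("top")
crop(s,230,70,410,205,4,"s5.png")
crop(t,230,100,410,235,4,"t5.png")
```

```text
t 8.7833 pos [ 596.1 -165.7  210.6] F [-0.4 -0.2 -1.6] grip 0.225
axes(cols)
 [[ 0.207 -0.003  0.978]
 [-0.978  0.001  0.207]
 [-0.001 -1.    -0.002]]
d world mm [ 2.3  1.1 -5.6]  in tool now [-0.6  5.6  2.5]  in tool goal axes [-0.6  5.6  2.5]  turn [ 0.0024 -0.0008 -0.0014]
```

View pics/s5.png

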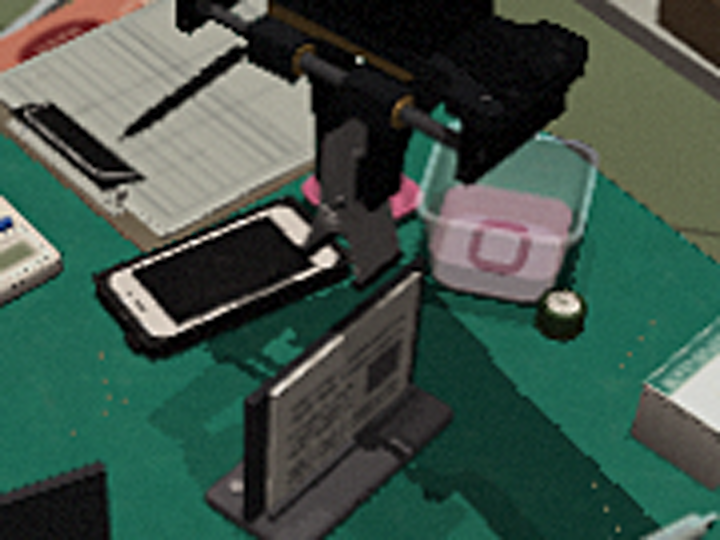

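View pics/t5.png

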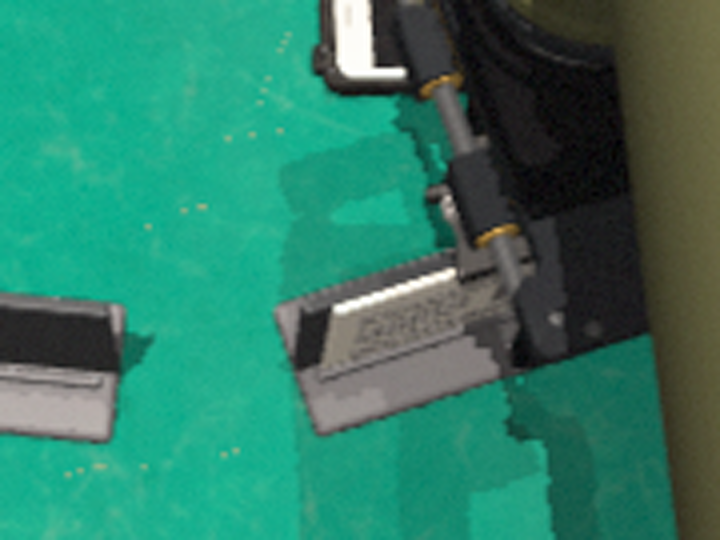

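Run:
```python
from h import *
S=lambda p:(p[0]/4+230,p[1]/4+70)
a=onz("scene",S((355,284)),.159);b=onz("scene",S((401,259)),.159)
print(a,b,(a+b)/2,np.linalg.norm(a-b),np.degrees(np.arctan2(a[1]-b[1],a[0]-b[0])))
n=np.array([.978,.207,0]);y=np.array([-.207,.978,0]);m=(a+b)/2;p=np.array([.5961,-.1657,.159])
print((m-p)@n,(m-p)@y)
```

```text
[ 0.58148621 -0.15810906  0.159     ] [ 0.58232924 -0.1894239   0.159     ] [ 0.58190773 -0.17376648  0.159     ] 0.03132618197839833 91.54208864836858
-0.015549802567905145 -0.004951215021504081
```

Run:
```python
from h import *
s=ctrl.get_image("scene"); t=ctrl.get_image("top")
cv2.imwrite("pics/s6full.png",s)
crop(cv2.convertScaleAbs(s,alpha=1.5),300,90,340,145,10,"s6.png")
crop(cv2.convertScaleAbs(t,alpha=1.3),325,140,375,190,11,"t6.png")
# predicted jaw outlines for an upright, centred clip
p=np.array([.5961,-.1657,0]);n=np.array([.978,.207,0]);y=np.array([-.207,.978,0])
for sg in(-1,1):
  for yy in(-.017,.017):
    for z,xx in((.2106-.0514,.0150),(.2106-.0114+.046,.010)):
      q=p+n*sg*xx+y*yy+[0,0,z]; a=proj("scene",q);b=proj("top",q)
      print(sg,yy,round(z,3),"scene",np.round(a,1),"crop",np.round((a-[300,90])*10),"top crop",np.round((b-[325,140])*11))
```

```text
-1 -0.017 0.159 scene [328.  134.7] crop [280. 447.] top crop [409. 250.]
-1 -0.017 0.245 scene [329.3 100.5] crop [293. 105.] top crop [498.  12.]
-1 0.017 0.159 scene [317.6 143.1] crop [176. 531.] top crop [196. 317.]
-1 0.017 0.245 scene [318.2 108.7] crop [182. 187.] top crop [260.  86.]
1 -0.017 0.159 scene [316.8 128.2] crop [168. 382.] top crop [342.  70.]
1 -0.017 0.245 scene [321.3  96.1] crop [213.  61.] top crop [ 447. -120.]
1 0.017 0.159 scene [306.3 136.3] crop [ 63. 463.] top crop [129. 136.]
1 0.017 0.245 scene [310.1 104.2] crop [101. 142.] top crop [210. -48.]
```

View pics/s6.png

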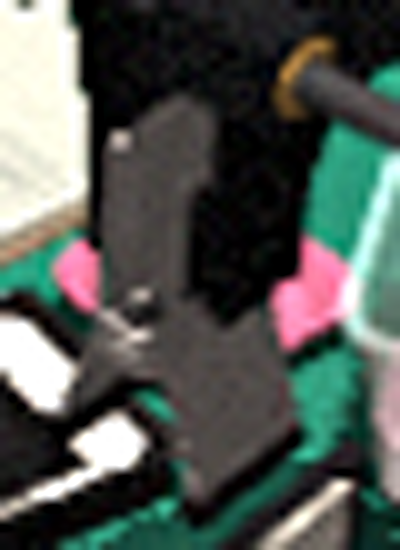

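View pics/t6.png

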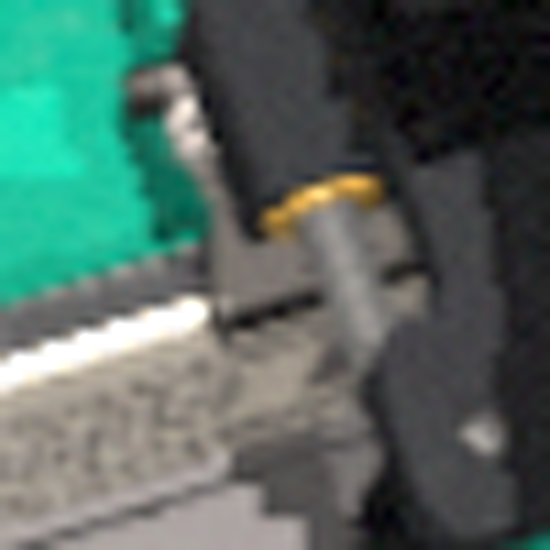

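Request:
play_rows(translation=[[-1,4,2.5],[0,8,0],[0,8,0],[0,8,0],[0,8,0],[0,6,0],[0,2,0],[0,0,0],[0,0,0],[0,0,0]], turn=[[0.002,0,0],[0,0,0],[0,0,0],[0,0,0],[0,0,0],[0,0,0],[0,0,0],[0,0,0],[0,0,0],[0,0,0]], fingers=[-1,-1,-1,-1,-1,-1,-1,-1,-1,-1])

```text
time: 9.82
position: [0.5995, -0.1636, 0.169]
tool_rot: [-1.3, 1.051, -1.054]
ft_force: [1.0, 0.1, -1.4]
grip_width: 0.227
```

Run:
```python
from h import *
plan([.5984,-.1646,.131],12)
s=ctrl.get_image("scene"); t=ctrl.get_image("top")
crop(cv2.convertScaleAbs(s,alpha=1.4),285,110,345,170,10,"s7.png")
crop(cv2.convertScaleAbs(t,alpha=1.2),295,140,375,200,9,"t7.png")
```

```text
t 9.8167 pos [ 599.5 -163.6  169. ] F [ 1.   0.1 -1.4] grip 0.227
axes(cols)
 [[ 0.209  0.003  0.978]
 [-0.978  0.     0.209]
 [ 0.    -1.     0.003]]
d world mm [ -1.1  -1.  -38. ]  in tool now [ 0.7 38.  -1.3]  in tool goal axes [ 0.8 38.  -1.2]  turn [-0.0027  0.001   0.0005]
```

View pics/s7.png

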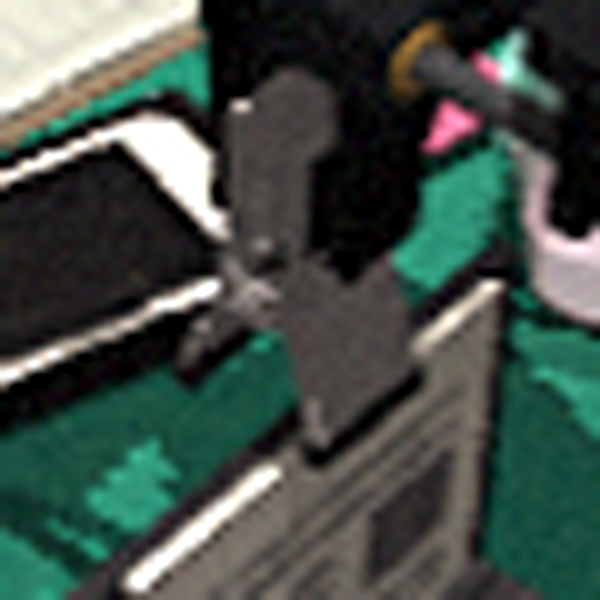

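View pics/t7.png

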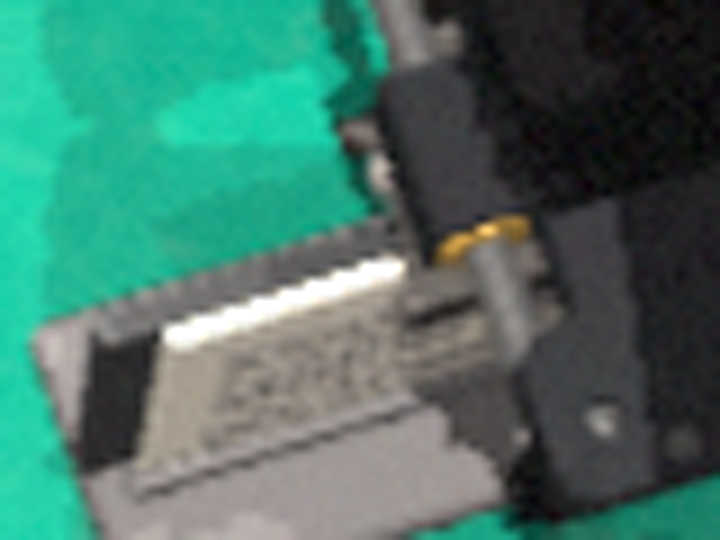

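Request:
play_rows(translation=[[0.8,3,-1],[0,5,0],[0,6,0],[0,6,0],[0,6,0],[0,5,0],[0,4,0],[0,2,0],[0,0,0],[0,0,0]], turn=[[-0.002,0,0],[0,0,0],[0,0,0],[0,0,0],[0,0,0],[0,0,0],[0,0,0],[0,0,0],[0,0,0],[0,0,0]], fingers=[-1,-1,-1,-1,-1,-1,-1,-1,-1,-1])

```text
time: 10.75
position: [0.5984, -0.1645, 0.1315]
tool_rot: [-1.301, 1.053, -1.053]
ft_force: [-1.7, 0.0, -0.0]
grip_width: 0.224
```

Run:
```python
from h import *
plan([.5984,-.1646,.131],12)
s=ctrl.get_image("scene"); t=ctrl.get_image("top")
crop(cv2.convertScaleAbs(s,alpha=1.4),285,110,345,170,10,"s8.png")
crop(cv2.convertScaleAbs(t,alpha=1.2),295,140,375,200,9,"t8.png")
```

```text
t 10.75 pos [ 598.4 -164.5  131.5] F [-1.7  0.  -0. ] grip 0.224
axes(cols)
 [[ 0.209  0.     0.978]
 [-0.978 -0.     0.209]
 [ 0.    -1.     0.   ]]
d world mm [-0.  -0.1 -0.5]  in tool now [ 0.1  0.5 -0. ]  in tool goal axes [ 0.1  0.5 -0. ]  turn [-0.0001  0.0011  0.    ]
```

View pics/s8.png

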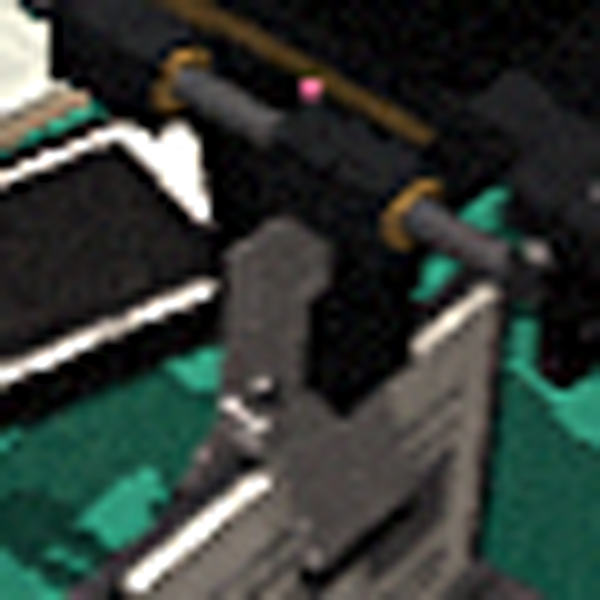

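View pics/t8.png

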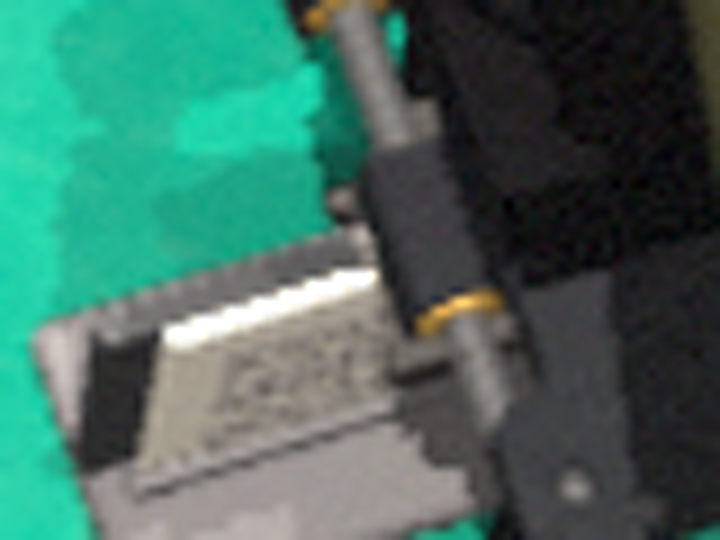

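Request:
play_rows(translation=[[0,0.5,0],[0,0.5,0],[0,0,0],[0,0,0],[0,0,0],[0,0,0],[0,0,0],[0,0,0],[0,0,0],[0,0,0]], turn=[[0,0,0],[0,0,0],[0,0,0],[0,0,0],[0,0,0],[0,0,0],[0,0,0],[0,0,0],[0,0,0],[0,0,0]], fingers=[-1,-1,-0.45,-0.35,-0.25,-0.15,0,0.3,0.6,0.9])

```text
time: 11.68
position: [0.5985, -0.1646, 0.1308]
tool_rot: [-1.301, 1.052, -1.053]
ft_force: [-0.3, -0.3, -0.3]
grip_width: 0.638
```

Request:
play_rows(translation=[[0,0,0],[0,0,0],[0,0,0],[0,0,0],[0,0,0],[0,0,0],[0,0,0],[0,0,0],[0,0,0],[0,0,0]], turn=[[0,0,0],[0,0,0],[0,0,0],[0,0,0],[0,0,0],[0,0,0],[0,0,0],[0,0,0],[0,0,0],[0,0,0]], fingers=[1,1,1,1,1,1,1,1,1,1])

```text
time: 12.52
position: [0.5983, -0.1645, 0.1305]
tool_rot: [-1.302, 1.053, -1.053]
ft_force: [-0.0, -0.6, 0.5]
grip_width: 0.999
```

Run:
```python
from h import *
plan([.5984,-.1646,.231],12)
s=ctrl.get_image("scene")
crop(cv2.convertScaleAbs(s,alpha=1.4),285,110,345,170,10,"s9.png")
```

```text
t 12.5167 pos [ 598.3 -164.5  130.5] F [-0.  -0.6  0.5] grip 0.999
axes(cols)
 [[ 0.209 -0.     0.978]
 [-0.978 -0.     0.209]
 [ 0.    -1.    -0.   ]]
d world mm [ 1.000e-01 -1.000e-01  1.005e+02]  in tool now [ 1.000e-01 -1.005e+02  1.000e-01]  in tool goal axes [ 1.000e-01 -1.005e+02  1.000e-01]  turn [0.     0.001  0.0001]
```

View pics/s9.png

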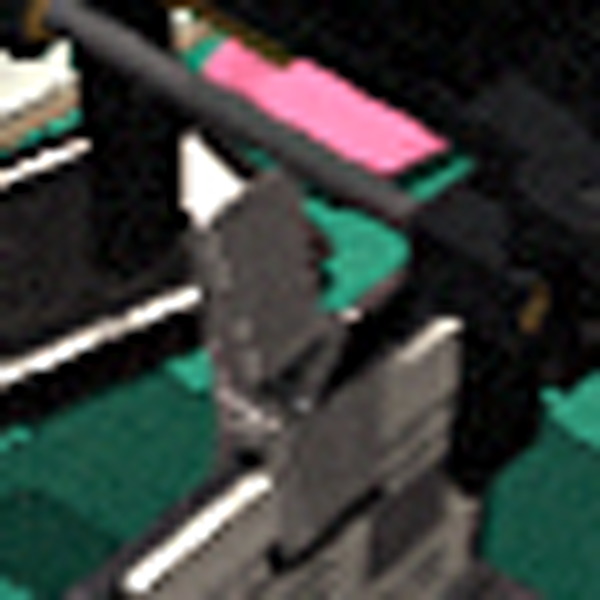

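Clipped on, with the jaws closed on the card. I'll lift straight up, then move clear.

Request:
play_rows(translation=[[0,-4,0],[0,-8,0],[0,-10,0],[0,-15,0],[0,-20,0],[0,-25,0],[0,-25,0],[0,-20,0],[0,-10,0],[0,0,0]], turn=[[0,0,0],[0,0,0],[0,0,0],[0,0,0],[0,0,0],[0,0,0],[0,0,0],[0,0,0],[0,0,0],[0,0,0]], fingers=[1,1,1,1,1,1,1,1,1,1])

```text
time: 13.4
position: [0.5999, -0.1645, 0.2712]
tool_rot: [-1.299, 1.048, -1.057]
ft_force: [-0.5, -0.7, 0.5]
grip_width: 0.997
```

Request:
play_rows(translation=[[15,0,-10],[35,0,-15],[38,0,-15],[38,0,-15],[38,0,-15],[38,0,-15],[38,0,-15],[30,0,-10],[15,0,-5],[0,0,0]], turn=[[0,0,0],[0,0,0],[0,0,0],[0,0,0],[0,0,0],[0,0,0],[0,0,0],[0,0,0],[0,0,0],[0,0,0]], fingers=[1,1,1,1,1,1,1,1,1,1])

```text
time: 14.23
position: [0.5418, -0.4731, 0.2643]
tool_rot: [-1.301, 1.062, -1.057]
ft_force: [-0.5, 0.8, 0.1]
grip_width: 0.998
```

Run:
```python
from h import *
plan([.5984,-.1646,.231],12)
s=ctrl.get_image("scene"); t=ctrl.get_image("top")
cv2.imwrite("pics/s10f.png",s);cv2.imwrite("pics/t10f.png",t)
crop(cv2.convertScaleAbs(s,alpha=1.4),270,100,350,220,5,"s10.png")
crop(cv2.convertScaleAbs(t,alpha=1.1),295,130,395,210,7,"t10.png")
```

```text
t 14.2333 pos [ 541.8 -473.1  264.3] F [-0.5  0.8  0.1] grip 0.998
axes(cols)
 [[ 0.201 -0.004  0.98 ]
 [-0.98  -0.     0.201]
 [-0.001 -1.    -0.004]]
d world mm [ 56.6 308.5 -33.3]  in tool now [-290.8   33.   117.7]  in tool goal axes [-290.    33.3  119.5]  turn [ 0.0041 -0.0068 -0.0007]
```

View pics/s10.png

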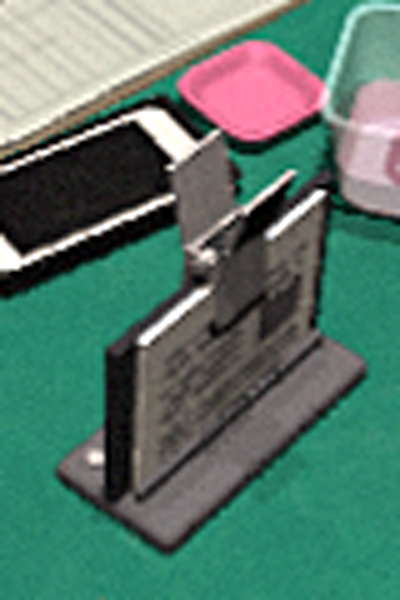

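View pics/t10.png

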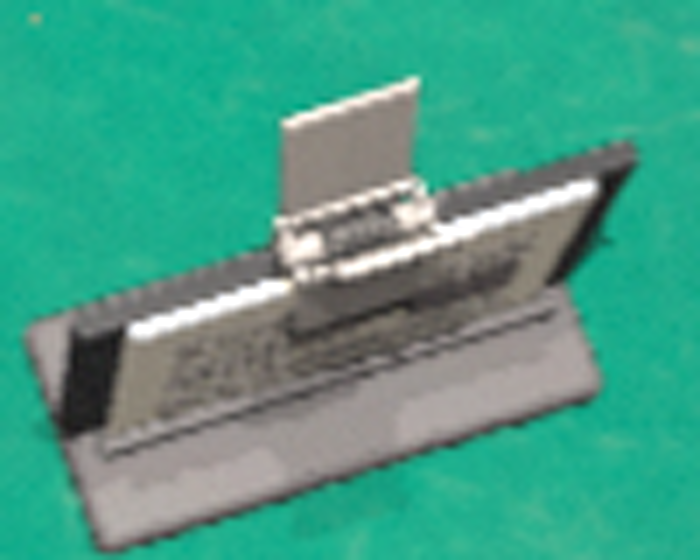

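Run:
```python
from h import *
T=lambda p:(p[0]/7+295,p[1]/7+130)
S=lambda p:(p[0]/5+270,p[1]/5+100)
c=np.array([.5982,-.1664,0]);n=np.array([.977,.213,0]);y=np.array([-.213,.977,0])
h=onz("top",T((357,232)),.122);print("hinge",h,(h-c)@n,(h-c)@y)
P=[]
for a,b in(((285,122),(172,172)),((418,80),(220,133))):
    X,e=two(T(a),S(b));P.append(X);print("far handle",X,e,(X-c)@n,(X-c)@y)
d=P[0]-P[1];print("yaw",np.degrees(np.arctan2(d[1],d[0])),np.linalg.norm(d),"expected handle top z ~.165")
s=ctrl.get_state();print(np.abs(s["qd"]).max(),s["time"])
```

```text
hinge [ 0.59885654 -0.16503823  0.122     ] 0.0009314935581725673 0.0011906085993060908
far handle [ 0.61531581 -0.14597624  0.15882908] 0.0018897474584175958 0.02107240822848279 0.01630834641895439
far handle [ 0.62354605 -0.17874723  0.15736578] 0.000695782811101852 0.0221331299687647 -0.01746195387987985
yaw 104.0979183638085 0.03382034896285712 expected handle top z ~.165
0.033149788204090036 14.3333
```

Run:
```python
from bench import ctrl
print(ctrl.close_job())
```

```text
the job is handed in; nothing more can be done
None
```

The clip is on the card stand, holding card and board together near the middle of the top edge. I handed the job in at about 14.3 s with the gripper open and clear of everything. The bare stand was not touched.

I squeezed the clip off its rest at 18 N, turned it about 24° to line up with the card stand, and lowered it until the hinge was about 9 mm above the edge. Then I opened the fingers gradually and backed off.

What the last checks showed:
- **Position:** the hinge is about 1 mm from the board's plane and about 1 mm from the middle of the edge.
- **Squareness:** the clip's hinge axis reads about 104° against about 102° for the board edge, so it is square within about 2°.
- **Hold:** both final pictures show it upright, with the front jaw closed on the card. I could not measure the pressing force or the jaw angle directly.

Three readings disagreed or stood out:
- **Between cameras:** the two cameras differ by about 3–5 mm.
- **Height:** the two-view height of the handle tops came out near 158 mm, against roughly 165 mm expected. The same method misread the board corners by up to 8 mm, so I relied on the tool height for how far down the clip sits.
- **Force while squeezing:** about 19 N pressed upward on the wrist while I squeezed the clip on its rest. It went away when I lifted.

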